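# Gauge two dies and reject the tight one

## Task

One of the two dies in the rack has a hole that is too tight. Take the plug gauge from its stand and try it gently in both dies, the left one first and then the right one, each time going down until it stops but never forcing it. Leave the gauge standing fully home in the die that it passes, with that die still in its rack pocket, stand the other die upright in the reject tray, and leave the jar, the spool and the round tin alone.

Things in the scene. Friction and masses are not known exactly. Their poses are not given: they have to be found in the camera images.
- gauge_grip (a point): middle of the plug gauge's handle, 60 mm above its nose: grasp here. The gauge (0.09 kg) stands upright and loose in its stand: below, a steel pin 16 mm wide, 34 mm long; above it a shoulder 26 mm wide, 5 mm thick; then a round aluminium handle 18 mm wide, 42 mm tall with dark grooves; 81 mm in all; z up the gauge
- gauge_nose (a point): centre of the flat lower end of the gauge's pin; the end is 12 mm wide and chamfered (2 mm by 2 mm) out to the 16 mm of the pin; the shoulder's underside is 34 mm above it
- stand: fixed wooden stand of the gauge, 66 x 66 mm at the foot, 56 x 56 mm above, 40 mm tall, with an upright hole 19 mm wide; the gauge hangs in it by its shoulder with its nose 34 mm below the stand's top; a chest of drawers about 0.2 m tall stands roughly 0.1 m beyond it (+x); origin at the centre of the underside
- die_left: plain dark steel die, a round case 40 mm across and 44 mm tall with a hole in its top, standing upright and loose in the left pocket of the rack as seen from the robot (+y side); about 0.2 kg; origin at the centre of its underside, z up. The two dies look the same; which of them is the tight one changes from run to run
- die_right: plain dark steel die, a round case 40 mm across and 44 mm tall with a hole in its top, standing upright and loose in the right pocket of the rack as seen from the robot (-y side); about 0.2 kg; origin at the centre of its underside, z up. The two dies look the same; which of them is the tight one changes from run to run
- die_left_mouth (a point): centre of the hole's mouth on the left die's top, 44 mm above its underside. The blind hole is 17.4 mm wide and 39 mm deep; in the tight die it narrows to 11 mm from 16 mm below the mouth, a hard ledge on which the gauge stops with its shoulder 18 mm above the die's top; in the good die the gauge sinks until its shoulder rests on the die's top
- die_right_mouth (a point): centre of the hole's mouth on the right die's top, 44 mm above its underside. The blind hole is 17.4 mm wide and 39 mm deep; in the tight die it narrows to 11 mm from 16 mm below the mouth, a hard ledge on which the gauge stops with its shoulder 18 mm above the die's top; in the good die the gauge sinks until its shoulder rests on the die's top
- die_left_centre (a point): centre of the left die, half-way up (22 mm above its underside)
- die_right_centre (a point): centre of the right die, half-way up (22 mm above its underside)
- rack: fixed board of light wood, 80 x 160 x 16 mm, its long side along its y axis, with two round pockets 44 mm wide and 6 mm deep, 90 mm apart, each floored with a rubber pad that gives up to 7 mm under a push (from about 4.5 N, 1.5 N more per mm) and then is hard; the dies stand loosely on the pads, their tops 54 mm above the bench; origin at the centre of the underside
- pocket_left (a point): centre of the floor of the left (+y) pocket of the rack (top of its rubber pad), 10 mm above the bench
- pocket_right (a point): centre of the floor of the right (-y) pocket of the rack (top of its rubber pad), 10 mm above the bench
- reject_tray: fixed open tray of dark wood, outside 100 (x) x 120 (y) x 14 mm, walls and floor 4 mm thick, empty; origin at the centre of the underside
- jar: bystander: glass jar with an orange lid, 64 mm wide, 72 mm tall; origin at the centre of the underside
- cream_spool: bystander: spool of cream thread, 33 mm wide, 58 mm tall; origin at the centre of the underside
- round_tin: bystander: round blue tin, 62 mm wide, 27 mm tall; origin at the centre of the underside
Things that resemble listed ones, but are neither listed nor needed, are in the scene too. What is shaped like the die_left but green or turquoise is not meant.

How it is judged:
On the way, in this order (a step that is already met when the one before it is completed fails the run):
1. the gauge is tried in the left die: its nose at least 11 mm down the hole (z of gauge_nose in the frame of die_left below 0.033 m and horizontal distance between gauge_nose and die_left_mouth below 0.006 m), for 0.1 s.
2. the gauge is then tried in the right die: its nose at least 11 mm down the hole (z of gauge_nose in the frame of die_right below 0.033 m and horizontal distance between gauge_nose and die_right_mouth below 0.006 m), for 0.1 s.
At the end, for the whole second after the job is handed in: gauge upright and fully home in one die (shoulder within 2.5 mm of its top, 5 mm of its axis); that die on the floor of its own pocket (within 6 mm of centre); the other die upright and at rest on the reject tray's floor, its axis within 40 mm (x) and 50 mm (y) of the tray's centre (((z of gauge_nose in the frame of die_left below 0.0125 m and horizontal distance between gauge_nose and die_left_mouth below 0.005 m and horizontal distance between die_left and pocket_left below 0.006 m and height (world z) of die_left below 0.013 m and angle between each of gauge_nose, die_right's own z axis and vertical below 0.1 rad and x of die_right in the frame of reject_tray between -0.04 and 0.04 m and y of die_right in the frame of reject_tray between -0.05 and 0.05 m and height (world z) of die_right below 0.01 m and linear speed of die_right below 0.02 m/s) or (z of gauge_nose in the frame of die_right below 0.0125 m and horizontal distance between gauge_nose and die_right_mouth below 0.005 m and horizontal distance between die_right and pocket_right below 0.006 m and height (world z) of die_right below 0.013 m and angle between each of gauge_nose, die_left's own z axis and vertical below 0.1 rad and x of die_left in the frame of reject_tray between -0.04 and 0.04 m and y of die_left in the frame of reject_tray between -0.05 and 0.05 m and height (world z) of die_left below 0.01 m and linear speed of die_left below 0.02 m/s))); the robot touches nothing.
It fails at once if the gauge is forced: a die is pressed against the rack with more than 25 N (contact force between any of die_left, die_right and rack above 25 N).
It fails at once if a bystander (jar, spool, round tin) is moved by more than 20 mm (distance of any of jar, cream_spool, round_tin from where it was at the start of the episode above 0.02 m).
It also fails if it takes over 72 s, if anything falls off the work surface, if the arm or the gripper's body presses on something with over 40 N, if the wrist force passes 120 N, or if a joint passes its speed limit or range.

## Robot

A 6-joint arm with a two-finger parallel gripper is mounted at the origin on a cart in front of the work surface, level with it; the furniture and walls round the work are solid. World frame = base frame: x ahead of the robot, y to its left, z up, the work surface at z = 0. Lengths are in m, angles in rad, forces in N, time in s.
With the tool pointing down it reaches from about 0.35 to 0.875 m from the base axis. Payload 4.2 kg.
Tool frame: the origin (TCP) lies at the centre of the arm's flange, where the gripper is bolted on; the fingertips stand 173 mm ahead of it and the grasp point (between the pads) lies 155 mm ahead of it; z points along the fingers, x is the direction in which the jaws open and shut, and the axes are right-handed (so a half turn about z gives the same grasp; the last joint's range is limited). The gripper opens to 85 mm and grips with 20 to 120 N. Pads are 22 mm wide; open, the fingers measure 114 mm over their backs; the gripper's body (76 mm by 85 mm) begins 54 mm behind the grasp point. The pads swing forward as they close: fully open they stand 13 mm farther back than shut.
Start: joints at [-0.873, 0.385, 0.008, 0, -1.194, -0.259], TCP at [0.266, -0.566, 0.405] pointing down, gripper open.
Joint ranges: [-3.14, 3.14], [-1.21, 2.06], [-1.07, 1.41], [-3.16, 2.05], [-2.99, -0.16], [-3.1, 3.1]. Speed limits (rad/s): [2.79, 2.79, 3.14, 3.14, 3.14, 3.14].

## Interface

Orientations are given as a rotation vector (axis times angle).
In Python, from cell import r gives the robot as it stands.
- The arm moves only by the shell command python3 -m inch 'ROWS' [OPENING]. ROWS is JSON, a list of rows, each a list of 6 numbers: the shift along the tool's x, y, z in cm, then the turn, a rotation vector about the tool's x, y, z in rad. A call has exactly 8 rows; each row shifts and turns the commanded pose from where the row before left it, along the tool's axes as they then stand; what a row does not reach is not made up. A row lasts 1/10 s, in which the tool goes at most 50 mm and 8.59 degrees, less where a joint would pass 70% of its speed; a pose out of reach is approached as far as the arm can. A call is refused whole if a number of a shift passes 5 or a number of a turn 0.15, either way. A call with a gripper value outside its range is refused whole. OPENING is the opening, from 0 (shut) to 1 (fully open), set as the call begins (- or left out, the last holds). The fingers move at their own pace and stop on an object; the grip force is fixed at half the most. Time passes only in rows, so rows that do not move let the fingers close, or fill a call up. It gives the time, the measured TCP pose, the force and the opening at its end, in the units of the state.
- r.read_state(): the state, without advancing time (a new reading comes with each control period).
- r.camera(name): name is "side" or "top" or "wrist"; returns a dict with "img" (400x640x3 uint8, red, green, blue), "mtx" (3x3 intrinsics, pixels), "rvec" (rotation vector, rad) and "tvec" (3), from world to camera coordinates, as OpenCV has them. Camera axes: x right, y down, z forward; pixel columns grow to the right and rows downward; lengths in m; the calibration is good to about 2 mm. A picture is of the moment at which its call begins. There is no depth.
- r.job_done(): hands the job in, once; it reports no verdict.
Trained networks look in the newest picture that a camera, given by its name, has taken for a name from the list of things; names that differ only in an ending like _2 or _b are one class to them, and where a whole thing is asked for, a point or a joint stands for the part that bears it (a point fixed in the world has none). Each returns a list of dicts, best first, with "confidence" (0 to 1); they miss things now and then, are a little off and sometimes report something else, mostly with a low value. They report only what shows in the picture. A call takes as long as a camera call. They do not tell look-alikes from the thing itself.
- r.outline_of(camera, thing): "region" (400x640 bool, what is visible of it) and "location" ([column, row] in pixels, amid what is visible of it).
The state is a dict: "time": time; "joint_positions": joint angles; "qvel": joint speeds; "tau": joint torques, N m; "position": TCP position; "orientation": TCP orientation; "contact_force": force on the tool from outside, world axes, zero at the start; "torque": the same for the moment, N m; "finger_gap": finger opening in m.
Only numpy, scipy, OpenCV 4.12 (cv2) and the standard library are available. Lean on these libraries where they do the work, as an engineer would, in place of code of your own. Each camera call takes 0.05 s, during which the arm holds its last target. There are 200 camera calls.

## Working session

There is one attempt and no reset: what is moved stays moved. The work goes in short steps, Python scripts to look and compute and a shell command to move; the robot and the scene stay as the last step left them, time stands still between calls to the robot, and variables do not carry over. Pictures are saved under pics/ and viewed, about 8 in all and at most 12, crops included, and the job is handed in when it is done.

```bash
mkdir -p pics; ls; cat > h.py <<'E'
import numpy as np, cv2
from cell import r
from scipy.spatial.transform import Rotation as R
def cam(n):
    c=r.camera(n); c['Rm']=cv2.Rodrigues(np.array(c['rvec'],float))[0]; c['t']=np.array(c['tvec'],float).ravel(); c['K']=np.array(c['mtx'],float); return c
def save(c,f,box=None,s=1):
    im=c['img'][:,:,::-1]
    if box: im=im[box[1]:box[3],box[0]:box[2]]
    cv2.imwrite('pics/'+f,cv2.resize(im,None,fx=s,fy=s,interpolation=cv2.INTER_CUBIC))
def ray(c,p):
    d=c['Rm'].T@np.linalg.solve(c['K'],[p[0],p[1],1.]); return -c['Rm'].T@c['t'],d
def atz(c,p,z):
    o,d=ray(c,p); return o+d*(z-o[2])/d[2]
def proj(c,X):
    q=c['K']@(c['Rm']@np.array(X,float)+c['t']); return q[:2]/q[2]
def tri(c1,p1,c2,p2):
    o1,d1=ray(c1,p1);o2,d2=ray(c2,p2)
    s=np.linalg.lstsq(np.c_[d1,-d2],o2-o1,rcond=None)[0]
    a=o1+d1*s[0];b=o2+d2*s[1]; return (a+b)/2,np.linalg.norm(a-b)
E
python3 - <<'E'
from h import *
s=r.read_state(); print({k:np.round(v,3) for k,v in s.items()})
for n in ['top','side']:
    c=cam(n); save(c,n+'0.png'); print(n,np.round(-c['Rm'].T@c['t'],3),c['K'].round(1).tolist())
    for t in ['gauge_grip','stand','die_left','die_right','rack','reject_tray','jar','cream_spool','round_tin']:
        for o in r.outline_of(n,t)[:4]:
            ys,xs=np.nonzero(o['region']); print(t,round(o['confidence'],2),np.round(o['location']),(xs.min(),ys.min(),xs.max(),ys.max()) if len(xs) else None, atz(c,o['location'],0).round(3) )
E
```

```text
pics
{'time': np.float64(0.0), 'joint_positions': array([-0.873,  0.386,  0.007, -0.   , -1.194, -0.259]), 'qvel': array([0.001, 0.001, 0.001, 0.001, 0.001, 0.002]), 'tau': array([ 1.0000e-03, -3.9229e+01,  1.8840e+01,  4.1860e+00, -5.0000e-03,
       -0.0000e+00]), 'position': array([ 0.265, -0.566,  0.404]), 'orientation': array([-1.684e+00, -2.650e+00, -2.000e-03]), 'contact_force': array([ 0.689, -0.757,  0.668]), 'torque': array([-0.031, -0.004,  0.044]), 'finger_gap': np.float64(0.086)}
top [0.398 0.107 0.929] [[432.7, 0.0, 313.4], [0.0, 432.7, 201.6], [0.0, 0.0, 1.0]]
gauge_grip 0.72 [451. 142.] (np.int64(441), np.int64(135), np.int64(457), np.int64(149)) [ 0.681 -0.18   0.   ]
stand 0.71 [439. 150.] (np.int64(426), np.int64(131), np.int64(461), np.int64(165)) [ 0.663 -0.153  0.   ]
stand 0.17 [282. 212.] (np.int64(274), np.int64(200), np.int64(293), np.int64(221)) [0.522 0.191 0.   ]
die_left 0.81 [282. 212.] (np.int64(274), np.int64(200), np.int64(294), np.int64(221)) [0.524 0.192 0.   ]
die_left 0.77 [288. 262.] (np.int64(280), np.int64(250), np.int64(299), np.int64(269)) [
[... 1887 characters left out ...]
p.int64(356), np.int64(252)) [0.514 0.147 0.   ]
rack 0.59 [289. 269.] (np.int64(255), np.int64(250), np.int64(323), np.int64(293)) [0.571 0.32  0.   ]
reject_tray 0.66 [290. 271.] (np.int64(256), np.int64(250), np.int64(321), np.int64(293)) [0.567 0.326 0.   ]
jar 0.58 [382. 194.] (np.int64(371), np.int64(179), np.int64(393), np.int64(210)) [ 0.444 -0.096  0.   ]
cream_spool 0.81 [336. 192.] (np.int64(331), np.int64(182), np.int64(340), np.int64(203)) [ 0.576 -0.061  0.   ]
cream_spool 0.21 [326. 234.] (np.int64(319), np.int64(221), np.int64(334), np.int64(242)) [0.536 0.155 0.   ]
round_tin 0.71 [352. 182.] (np.int64(343), np.int64(177), np.int64(363), np.int64(193)) [ 0.548 -0.136  0.   ]
```

View pics/top0.png

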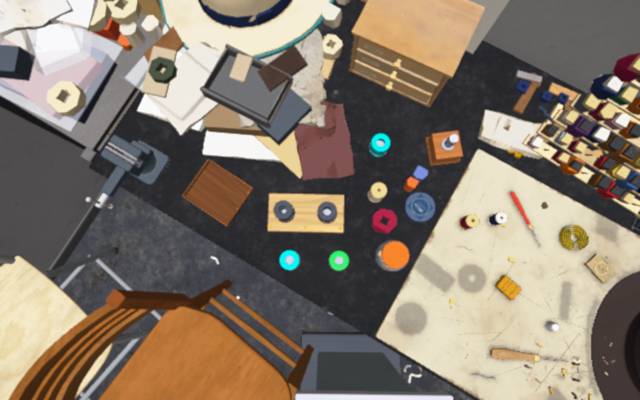

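```bash
python3 - <<'E'
import cv2
im=cv2.imread('pics/side0.png'); cv2.imwrite('pics/side0c.png',cv2.resize(im[140:310,240:420],None,fx=3.3,fy=3.3,interpolation=cv2.INTER_CUBIC))
E
```

```text
(no output)
```

View pics/side0c.png

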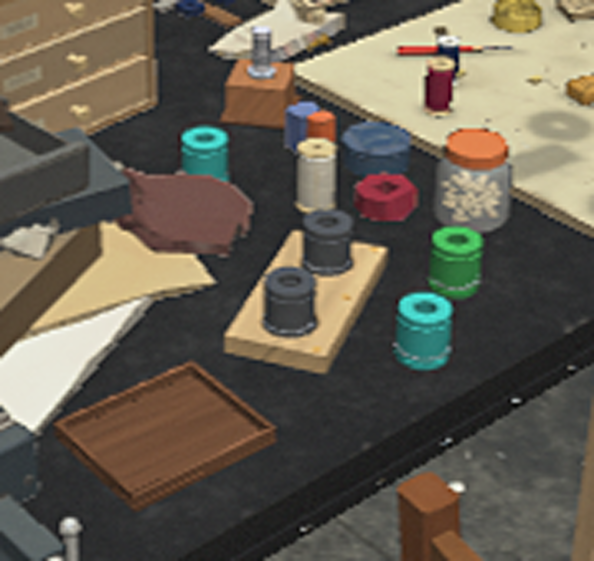

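The top picture shows the dark dies in the rack at (284,211) and (327,211), and the gauge in its stand at (449,141). Look-alikes for the dies are turquoise at (380,144) and (289,260) and green at (338,260); the dark nut at about (162,70) is also off the list. I choose the two dark dies in the light rack. The tray is the brown one at (218,192). The grey tray at (250,85) is not meant.

```bash
python3 - <<'E'
from h import *
t=cam('top'); s=cam('side')
im=t['img'].copy()
# hole / top face estimates from model: fit circle of top face by triangulating outlines
for name,z in [('die_left',.032),('die_right',.032),('gauge_grip',.066),('stand',.02),('reject_tray',.004),('rack',.008)]:
    a=r.outline_of('top',name); b=r.outline_of('side',name)
    for o in a[:2]:
        print(name,'top',o['location'],round(o['confidence'],2),atz(t,o['location'],z).round(3))
    for o in b[:2]:
        print(name,'side',o['location'],round(o['confidence'],2),atz(s,o['location'],z).round(3))
for n,p,z in [('L',(284,211),.054),('R',(327,211),.054),('G',(450.5,138.5),.087)]: print(n,atz(t,p,z).round(4))
o=r.outline_of('top','rack')[0]['region'].astype(np.uint8)
for n in ['rack','reject_tray']:
    o=r.outline_of('top',n)[0]['region'].astype(np.uint8)
    c=max(cv2.findContours(o,0,2)[0],key=cv2.contourArea); b=cv2.boxPoints(cv2.minAreaRect(c)); print(n,[atz(t,q,.015)[:2].round(3).tolist() for q in b])
a=cv2.resize(im[190:235,262:350,::-1],None,fx=8,fy=8,interpolation=cv2.INTER_CUBIC); b=cv2.resize(im[122:172,418:470,::-1],None,fx=5,fy=5,interpolation=cv2.INTER_CUBIC)
out=np.zeros((a.shape[0]+b.shape[0],a.shape[1],3),np.uint8);out[:a.shape[0]]=a;out[a.shape[0]:,:b.shape[1]]=b
cv2.imwrite('pics/crop1.png',out[:600]); print(a.shape,b.shape)
E
```

```text
die_left top [376.8, 144.3] 0.9 [ 0.666 -0.012  0.032]
die_left top [282.1, 209.3] 0.7 [0.524 0.188 0.032]
die_left side [328.5, 231.5] 0.66 [0.518 0.186 0.032]
die_left side [367.4, 237.9] 0.61 [0.42  0.18  0.032]
die_right side [334.6, 212.0] 0.72 [0.532 0.093 0.032]
gauge_grip top [449.2, 142.3] 0.6 [ 0.66  -0.156  0.066]
gauge_grip side [352.3, 182.8] 0.74 [ 0.516 -0.017  0.066]
stand top [439.4, 150.5] 0.89 [ 0.656 -0.148  0.02 ]
stand top [279.7, 210.5] 0.39 [0.523 0.194 0.02 ]
stand side [318.2, 170.2] 0.56 [ 0.659 -0.14   0.02 ]
stand side [337.7, 212.0] 0.25 [0.529 0.072 0.02 ]
reject_tray top [217.4, 193.1] 0.58 [0.563 0.332 0.004]
reject_tray side [288.5, 272.8] 0.87 [0.565 0.338 0.004]
rack top [305.3, 215.9] 0.65 [0.514 0.14  0.008]
rack side [335.6, 231.8] 0.7 [0.511 0.147 0.008]
L [0.5176 0.1821 0.054 ]
R [0.518  0.0944 0.054 ]
G [ 0.6616 -0.1525  0.087 ]
rack [[0.481, 0.22], [0.563, 0.22], [0.56, 0.058], [0.478, 0.06]]
reject_tray [[0.555, 0.409], [0.643, 0.355], [0.572, 0.25], [0.487, 0.305]]
(360, 704, 3) (250, 260, 3)
```

View pics/crop1.png

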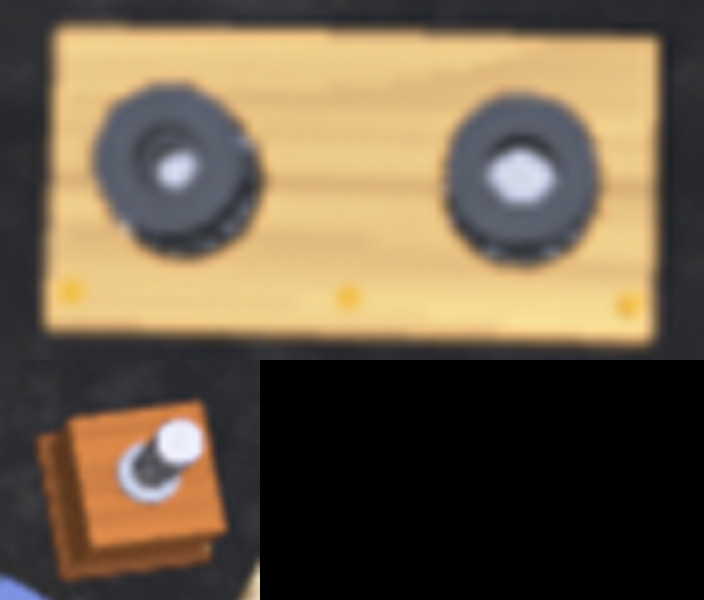

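```bash
cat >> h.py <<'E'
def st(): 
    s=r.read_state(); M=R.from_rotvec(s['orientation']).as_matrix(); return s,M
def goal(xy,zg,yaw=90):
    "shift in tool axes cm to bring grasp point to (xy,zg), and turn"
    s,M=st(); p=np.array(s['position'])+M[:,2]*.155
    a=np.deg2rad(yaw); G=np.array([[np.cos(a),np.sin(a),0],[np.sin(a),-np.cos(a),0],[0,0,-1]]).T
    print('t',s['time'],'grasp',p.round(4),'F',np.round(s['contact_force'],1),'gap',round(float(s['finger_gap']),4),'shift cm',(M.T@(np.array([*xy,zg])-p)*100).round(2),'turn',R.from_matrix(M.T@G).as_rotvec().round(3))
E
python3 -m inch '[[0,0,0,0,0,0.145],[0,0,0,0,0,0.145],[0,0,0,0,0,0.145],[3.4,3.3,0,0,0,0],[3.4,3.3,0,0,0,0],[3.4,3.3,0,0,0,0],[3.4,3.3,0,0,0,0],[3.4,3.3,0,0,0,0]]' 1
python3 -m inch '[[3.4,3.3,0,0,0,0],[3.4,3.3,0,0,0,0],[3.4,3.3,0,0,0,0],[3.4,3.3,0,0,0,0],[3.4,3.3,0,0,0,0],[3.4,3.3,0,0,0,0],[3.4,3.3,0,0,0,0],[0,0,0,0,0,0]]'
python3 - <<'E'
from h import *
t=cam('top')
for n,p,z in [('L',(282.5,209.3),.054),('R',(326.6,210.4),.054),('G',(453.5,137.8),.087),('Gs',(447.6,143.9),.044)]: print(n,atz(t,p,z).round(4))
c=cam('wrist'); save(c,'w1.png'); print(np.round(-c['Rm'].T@c['t'],3))
goal((.66,-.152),.25)
print(proj(c,(.661,-.154,.087)),proj(c,(.661,-.154,.04)))
E
```

```text
time: 2.65
position: [0.4309, -0.3936, 0.405]
orientation: [2.217, 2.225, 0.0]
contact_force: [1.2, -1.6, -0.2]
finger_gap: 0.0855
time: 3.45
position: [0.6632, -0.1519, 0.4033]
orientation: [-2.211, -2.232, -0.001]
contact_force: [-0.8, -1.4, 0.2]
finger_gap: 0.0852
L [0.5211 0.1853 0.054 ]
R [0.5193 0.0952 0.054 ]
G [ 0.6631 -0.1585  0.087 ]
Gs [ 0.6633 -0.1592  0.044 ]
[ 0.581 -0.154  0.373]
t 3.55 grasp [ 0.6605 -0.1551  0.249 ] F [-0.6 -0.3  0.1] gap 0.0854 shift cm [ 0.31 -0.05 -0.1 ] turn [-0.001 -0.     0.006]
[318.35418332 185.7798666 ] [318.41823614 174.59340748]
```

View pics/w1.png

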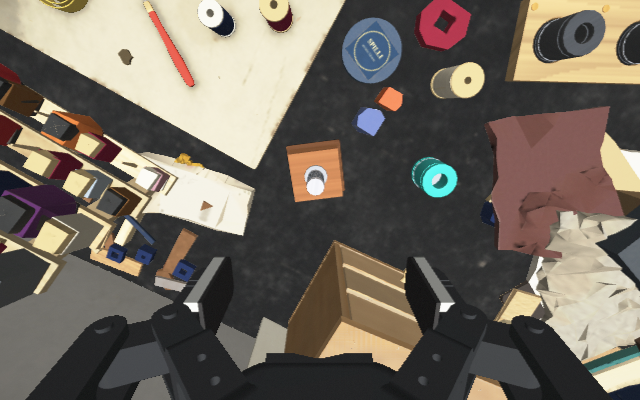

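The wrist picture shows the gauge's top at (316,187) and its shoulder at (316,177), close to where I predicted them.

```bash
python3 - <<'E'
from h import *
c=cam('wrist'); im=c['img']
cr=im[165:200,300:335].astype(int); 
m=(cr.min(2)>200); ys,xs=np.nonzero(m); print('bright',xs.mean()+300,ys.mean()+165,m.sum(), xs.min()+300,xs.max()+300,ys.min()+165,ys.max()+165)
for p,z in [((315.7,187),.087),((315.7,177),.044)]: print(atz(c,p,z).round(4))
# die in rack seen: hole of right die
print(atz(c,(585,34),.054))
goal((.662,-.157),.066)
E
```

```text
bright 316.3622754491018 182.4251497005988 334 306 327 167 195
[ 0.6613 -0.158   0.087 ]
[ 0.6618 -0.1585  0.044 ]
[0.51906563 0.09597567 0.054     ]
t 3.6 grasp [ 0.6599 -0.1561  0.2493] F [-0.2 -0.4  1. ] gap 0.0853 shift cm [-0.09  0.23 18.33] turn [-0.001  0.     0.004]
```

```bash

python3 -m inch '[[-0.2,0.2,0,0,0,0],[0,0,4,0,0,0],[0,0,4,0,0,0],[0,0,4,0,0,0],[0,0,3,0,0,0],[0,0,2,0,0,0],[0,0,0,0,0,0],[0,0,0,0,0,0]]' 0.7
python3 - <<'E'
from h import *
for i in range(2): goal((.662,-.158),.066)
c=cam('wrist'); save(c,'w2.png')
print(proj(c,(.662,-.158,.087)))
for i in range(2): goal((.662,-.158),.066)
E
```

```text
time: 4.4
position: [0.662, -0.1594, 0.2356]
orientation: [2.218, 2.224, 0.0]
contact_force: [-0.1, -0.6, 0.3]
finger_gap: 0.0597
t 4.4 grasp [ 0.6621 -0.1594  0.0806] F [-0.1 -0.6  0.3] gap 0.0597 shift cm [ 0.15 -0.01  1.46] turn [0.001 0.001 0.003]
t 4.4 grasp [ 0.6621 -0.1594  0.0806] F [-0.1 -0.6  0.3] gap 0.0597 shift cm [ 0.15 -0.01  1.46] turn [0.001 0.001 0.003]
[321.64434568 286.23893247]
t 4.45 grasp [ 0.6628 -0.1592  0.0816] F [ 0.5 -0.4 -0.4] gap 0.0596 shift cm [ 0.12 -0.09  1.56] turn [0.003 0.001 0.003]
t 4.45 grasp [ 0.6628 -0.1592  0.0816] F [ 0.5 -0.4 -0.4] gap 0.0596 shift cm [ 0.12 -0.09  1.56] turn [0.003 0.001 0.003]
```

View pics/w2.png

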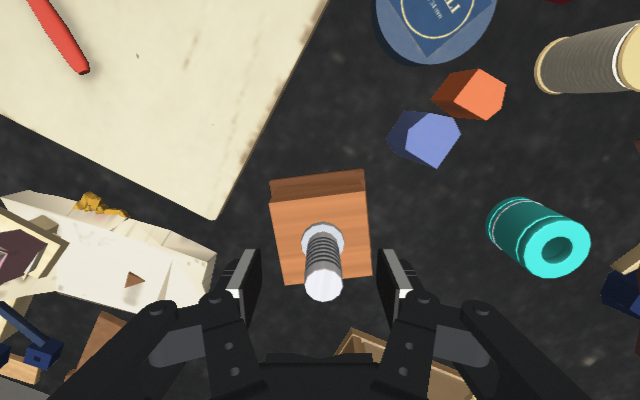

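The gauge's top is at (323,284), against a prediction of (322,286), and sits centred between the jaws. I'll descend and grip.

```bash

python3 -m inch '[[0.1,-0.1,0.5,0,0,0],[0,0,0.5,0,0,0],[0,0,0.5,0,0,0],[0,0,0,0,0,0],[0,0,0,0,0,0],[0,0,0,0,0,0],[0,0,0,0,0,0],[0,0,0,0,0,0]]' 0.7
python3 -m inch '[[0,0,0,0,0,0],[0,0,0,0,0,0],[0,0,0,0,0,0],[0,0,0,0,0,0],[0,0,0,0,0,0],[0,0,0,0,0,0],[0,0,0,0,0,0],[0,0,0,0,0,0]]' 0
python3 - <<'E'
from h import *
for i in range(2): cam('wrist'); goal((.52,.185),.194)
E
```

```text
time: 5.25
position: [0.6611, -0.1572, 0.2199]
orientation: [2.217, 2.225, 0.0]
contact_force: [0.8, -0.0, 0.6]
finger_gap: 0.0598
time: 6.05
position: [0.6611, -0.1573, 0.2199]
orientation: [2.217, 2.226, 0.0]
contact_force: [-0.4, 0.2, 2.1]
finger_gap: 0.0168
t 6.1 grasp [ 0.6611 -0.1573  0.0649] F [ 0.7 -0.8  1.9] gap 0.0166 shift cm [ 34.28 -13.98 -12.92] turn [0.    0.    0.004]
t 6.15 grasp [ 0.6611 -0.1573  0.0649] F [-0.5 -0.8  1.3] gap 0.0166 shift cm [ 34.28 -13.98 -12.92] turn [0.    0.    0.004]
```

```bash

python3 -m inch '[[0,0,-1,0,0,0],[0,0,-3,0,0,0],[0,0,-3,0,0,0],[0,0,-3,0,0,0],[0,0,-1,0,0,0],[2,-0.8,0,0,0,0],[4,-1.6,0,0,0,0],[4,-1.6,0,0,0,0]]' 0
python3 -m inch '[[4,-1.6,0,0,0,0],[4,-1.6,0,0,0,0],[4,-1.6,0,0,0,0],[4,-1.7,0,0,0,0],[4,-1.7,0,0,0,0],[3.3,-1.4,0,0,0,0],[1,-0.4,0,0,0,0],[0,0,0,0,0,0]]'
python3 - <<'E'
from h import *
cam('wrist');cam('wrist');c=cam('wrist'); save(c,'w3.png'); goal((.521,.185),.174)
s=cam('side'); save(s,'s3.png',(270,140,400,250),4)
t=cam('top'); save(t,'t3.png',(250,170,370,250),5)
for q in [(.521,.185,.054),(.520,.095,.054)]: print(proj(c,q),proj(s,q))
S,M=st();p=np.array(S['position'])+M[:,2]*.155
for d in (.021,0,-.021,-.026,-.06): print(d,proj(c,p-M[:,2]*d),proj(s,p-M[:,2]*d))
E
```

```text
time: 6.95
position: [0.6196, -0.057, 0.3283]
orientation: [-2.219, -2.222, 0.002]
contact_force: [-0.1, 1.1, -1.2]
finger_gap: 0.0164
time: 7.75
position: [0.519, 0.1863, 0.3291]
orientation: [-2.214, -2.228, 0.002]
contact_force: [0.5, 0.3, -1.0]
finger_gap: 0.0169
t 7.9 grasp [0.5198 0.1842 0.1743] F [ 1.2  0.3 -0.5] gap 0.0165 shift cm [0.08 0.12 0.03] turn [-0.001  0.001  0.003]
[319.2568678  201.01139986] [327.71022159 223.8283131 ]
[214.18326213 199.57733637] [338.81288946 206.02690648]
0.021 [316.83582661 308.72021266] [329.21357479 173.28067353]
0 [317.1366209  279.62912665] [329.06235419 181.14783369]
-0.021 [317.36377312 257.66027586] [328.91382708 188.87486647]
-0.026 [317.40989225 253.19990003] [328.87885259 190.69439328]
-0.06 [317.66541285 228.48742469] [328.64489555 202.86586646]
```

View pics/w3.png

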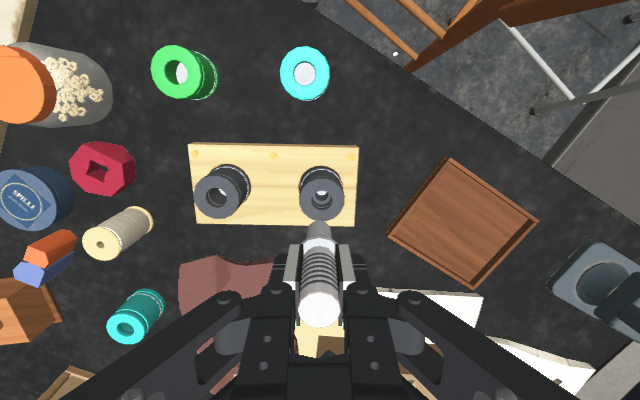

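View pics/s3.png

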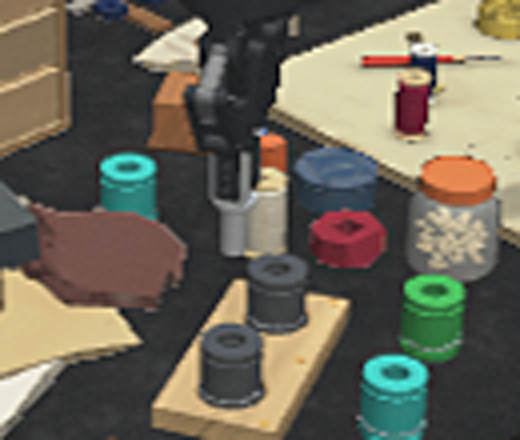

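The wrist picture shows the left mouth at about (321,199) and the right one at about (217,197). The gauge is held upright, and its nose in the side view (328,202) matches the prediction of (329,203). I'll go lower, to just above the left mouth, and compare again.

```bash

python3 -m inch '[[0.1,0,1,0,0,0],[0,0,2,0,0,0],[0,0,1.4,0,0,0],[0,0,0.8,0,0,0],[0,0,0,0,0,0],[0,0,0,0,0,0],[0,0,0,0,0,0],[0,0,0,0,0,0]]' 0
python3 - <<'E'
from h import *
c=cam('wrist'); goal((.520,.185),.122)
t=cam('top');s=cam('side')
S,M=st();p=np.array(S['position'])+M[:,2]*.155; n=p+M[:,2]*.06
for nm,k in (('w',c),('s',s)): print(nm,proj(k,(.52,.185,.054)),proj(k,n))
a=cv2.resize(c['img'][130:330,240:400],None,fx=3,fy=3,interpolation=2)
q=proj(s,n).astype(int); b=cv2.resize(s['img'][q[1]-25:q[1]+35,q[0]-20:q[0]+20],None,fx=8,fy=8,interpolation=2)
o=np.zeros((600,800,3),np.uint8); o[:600,:480]=a; o[:480,480:800]=b; cv2.imwrite('pics/c4.png',o[:,:,::-1]); print(q-[20,25])
E
```

```text
time: 8.8
position: [0.5199, 0.1863, 0.2785]
orientation: [2.217, 2.225, 0.003]
contact_force: [-0.5, -1.2, -1.1]
finger_gap: 0.0166
t 8.85 grasp [0.52   0.1864 0.1234] F [ 0.3 -0.  -1.3] gap 0.0165 shift cm [-0.14 -0.    0.14] turn [ 0.001 -0.001  0.004]
w [316.43426395 221.9252106 ] [318.39664367 227.09305033]
s [328.09282251 223.90351872] [328.02398336 221.1071008 ]
[308 196]
```

View pics/c4.png

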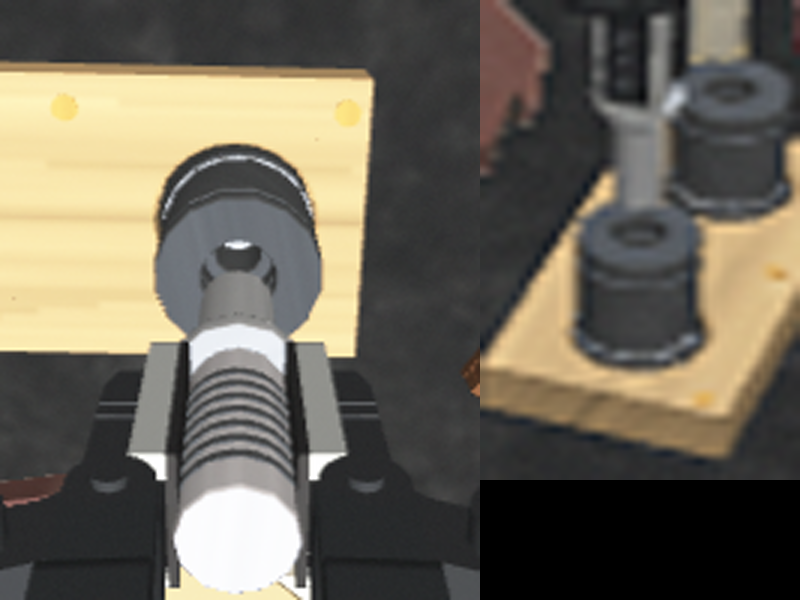

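```bash
python3 - <<'E'
from h import *
c=cam('wrist'); S,M=st(); p=np.array(S['position'])+M[:,2]*.155
th=np.linspace(0,2*np.pi,200)
def ext(C,rad):
    q=np.array([proj(c,(C[0]+rad*np.cos(t),C[1]+rad*np.sin(t),C[2])) for t in th]); q=(q-[240,130]+.5)*3
    return q.min(0).round(0),q.max(0).round(0)
for x in (.517,.52,.523): print(x,'face',ext((x,.185,.054),.02),'hole',ext((x,.185,.054),.0087))
print('gtop',ext(p-M[:,2]*.021*1,.009),'shoulder top',ext(p+M[:,2]*.021,.013)); print(p)
print('nose',ext(p+M[:,2]*.06,.006))
E
```

```text
0.517 face (array([145., 184.]), array([318., 345.])) hole (array([194., 231.]), array([269., 302.]))
0.52 face (array([145., 197.]), array([318., 357.])) hole (array([194., 244.]), array([269., 313.]))
0.523 face (array([145., 209.]), array([317., 368.])) hole (array([194., 256.]), array([269., 325.]))
gtop (array([171., 477.]), array([302., 587.])) shoulder top (array([165., 315.]), array([309., 443.]))
[0.51978163 0.18632177 0.12308217]
nose (array([210., 269.]), array([264., 319.]))
```

Gauge and die line up to within 1 mm. I'll go down 21 mm in small steps, to about 12 mm inside the hole, and check the force.

```bash

python3 -m inch '[[0,0,0.4,0,0,0],[0,0,0.3,0,0,0],[0,0,0.2,0,0,0],[0,0,0.2,0,0,0],[0,0,0.2,0,0,0],[0,0,0,0,0,0],[0,0,0,0,0,0],[0,0,0,0,0,0]]' 0
python3 -m inch '[[0,0,0.2,0,0,0],[0,0,0.2,0,0,0],[0,0,0.2,0,0,0],[0,0,0.1,0,0,0],[0,0,0.1,0,0,0],[0,0,0,0,0,0],[0,0,0,0,0,0],[0,0,0,0,0,0]]' 0
python3 - <<'E'
from h import *
for i in range(2): cam('wrist'); goal((.520,.1863),.102)
E
```

```text
time: 9.8
position: [0.5197, 0.1862, 0.2648]
orientation: [2.217, 2.226, 0.0]
contact_force: [-0.8, -1.2, -1.3]
finger_gap: 0.0165
time: 10.6
position: [0.5197, 0.1862, 0.2568]
orientation: [2.217, 2.226, 0.0]
contact_force: [0.3, -0.3, 0.0]
finger_gap: 0.0164
t 10.65 grasp [0.5197 0.1862 0.1018] F [-1.4 -0.1 -1.5] gap 0.0167 shift cm [ 0.01  0.03 -0.02] turn [ 0.    -0.     0.004]
t 10.7 grasp [0.5197 0.1862 0.1018] F [-0.8 -0.3 -1.6] gap 0.0164 shift cm [ 0.01  0.03 -0.02] turn [ 0.    -0.     0.004]
```

```bash

python3 -m inch '[[0,0,0.1,0,0,0],[0,0,0.1,0,0,0],[0,0,0.1,0,0,0],[0,0,0.1,0,0,0],[0,0,0.1,0,0,0],[0,0,0.1,0,0,0],[0,0,0,0,0,0],[0,0,0,0,0,0]]' 0
python3 - <<'E'
from h import *
for i in range(2): cam('wrist'); goal((.520,.1863),.096)
E
```

```text
time: 11.5
position: [0.5197, 0.1862, 0.251]
orientation: [2.217, 2.226, 0.0]
contact_force: [-1.8, -0.2, 2.1]
finger_gap: 0.0164
t 11.55 grasp [0.5198 0.1862 0.096 ] F [-0.7 -1.   1.1] gap 0.0168 shift cm [ 0.01  0.02 -0.  ] turn [ 0.    -0.     0.004]
t 11.6 grasp [0.5198 0.1862 0.096 ] F [-0.6 -0.6  2. ] gap 0.0166 shift cm [ 0.01  0.02 -0.  ] turn [ 0.    -0.     0.004]
```

```bash

python3 -m inch '[[0,0,0.1,0,0,0],[0,0,0.1,0,0,0],[0,0,0,0,0,0],[0,0,0,0,0,0],[0,0,0,0,0,0],[0,0,0,0,0,0],[0,0,0,0,0,0],[0,0,0,0,0,0]]' 0
python3 - <<'E'
from h import *
for i in range(2): cam('wrist'); goal((.520,.1863),.096)
E
```

```text
time: 12.4
position: [0.5198, 0.1862, 0.2488]
orientation: [2.217, 2.226, 0.0]
contact_force: [-0.7, -0.6, 5.1]
finger_gap: 0.0164
t 12.45 grasp [0.5198 0.1863 0.0938] F [-1.1 -0.6  5.5] gap 0.0165 shift cm [ 0.    0.02 -0.22] turn [ 0.    -0.     0.004]
t 12.5 grasp [0.5198 0.1863 0.0938] F [-0.6 -1.2  5. ] gap 0.0167 shift cm [ 0.    0.02 -0.22] turn [ 0.    -0.     0.004]
```

The gauge stops at the depth of the left die's ledge, with about 6.5 N of reaction, so the left die is tight. I'll lift and move to the right die.

```bash

python3 -m inch '[[0,0,-0.5,0,0,0],[0,0,-1,0,0,0],[0,0,-1.5,0,0,0],[-1,0,-0.3,0,0,0],[-3,-0.1,0,0,0,0],[-3,-0.1,0,0,0,0],[-2,0,0,0,0,0],[0,0,0,0,0,0]]' 0
python3 - <<'E'
from h import *
cam('side');c=cam('wrist'); goal((.518,.0963),.122)
S,M=st();p=np.array(S['position'])+M[:,2]*.155
a=cv2.resize(c['img'][130:330,240:400],None,fx=3,fy=3,interpolation=2); cv2.imwrite('pics/c5.png',a[:,:,::-1])
th=np.linspace(0,2*np.pi,200)
def ext(C,rad):
    q=np.array([proj(c,(C[0]+rad*np.cos(t),C[1]+rad*np.sin(t),C[2])) for t in th]); q=(q-[240,130]+.5)*3
    return q.min(0).round(0),q.max(0).round(0)
for x in (.516,.518,.52): print(x,'face',ext((x,.0963,.054),.02),'hole',ext((x,.0963,.054),.0087))
print('gtop',ext(p-M[:,2]*.021*1,.009)); print('nose',ext(p+M[:,2]*.06,.006))
E
```

```text
time: 13.3
position: [0.5172, 0.0936, 0.2812]
orientation: [-2.221, -2.221, 0.003]
contact_force: [-0.1, -0.2, -1.5]
finger_gap: 0.017
t 13.4 grasp [0.5178 0.0956 0.1265] F [ 0.3 -0.1 -0.9] gap 0.0168 shift cm [0.07 0.02 0.45] turn [-0.    -0.     0.002]
0.516 face (array([159., 186.]), array([330., 345.])) hole (array([207., 233.]), array([281., 302.]))
0.518 face (array([159., 195.]), array([329., 352.])) hole (array([207., 241.]), array([281., 310.]))
0.52 face (array([159., 203.]), array([329., 360.])) hole (array([207., 249.]), array([281., 317.]))
gtop (array([177., 480.]), array([309., 591.]))
nose (array([214., 271.]), array([268., 321.]))
```

View pics/c5.png

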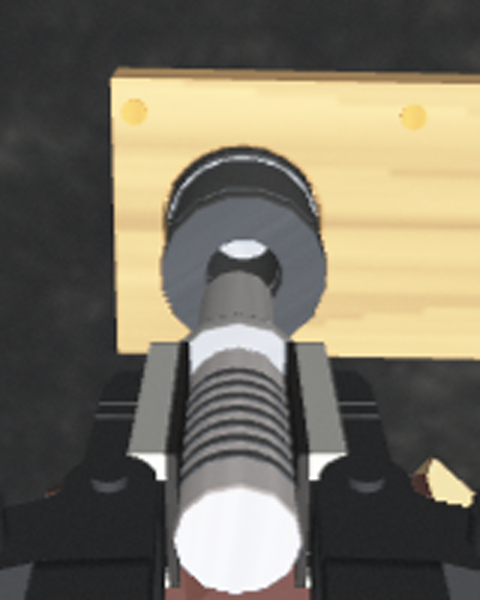

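The face of the right die is centred at column 244.5 and the pin at 238.5, so I need a correction of +1.3 mm in y. The depth direction matches. Down now.

```bash

python3 -m inch '[[0.13,0,0.4,0,0,0],[0,0,0.4,0,0,0],[0,0,0.2,0,0,0],[0,0,0.2,0,0,0],[0,0,0.2,0,0,0],[0,0,0.2,0,0,0],[0,0,0,0,0,0],[0,0,0,0,0,0]]' 0
python3 -m inch '[[0,0,0.2,0,0,0],[0,0,0.2,0,0,0],[0,0,0.2,0,0,0],[0,0,0.2,0,0,0],[0,0,0.1,0,0,0],[0,0,0,0,0,0],[0,0,0,0,0,0],[0,0,0,0,0,0]]' 0
python3 - <<'E'
from h import *
for i in range(2): cam('wrist'); goal((.518,.0975),.080)
E
```

```text
time: 14.2
position: [0.518, 0.0975, 0.2659]
orientation: [2.217, 2.226, -0.0]
contact_force: [0.2, -0.3, 0.8]
finger_gap: 0.0166
time: 15.0
position: [0.5179, 0.0975, 0.2565]
orientation: [-2.217, -2.225, 0.001]
contact_force: [-0.0, -1.4, -1.6]
finger_gap: 0.0164
t 15.05 grasp [0.5179 0.0975 0.1016] F [ 0.3 -0.3 -2.1] gap 0.0166 shift cm [0.   0.01 2.16] turn [-0.     0.     0.004]
t 15.1 grasp [0.5179 0.0975 0.1016] F [-0.2 -1.  -1.7] gap 0.0164 shift cm [-0.    0.01  2.16] turn [-0.     0.     0.004]
```

```bash

python3 -m inch '[[0,0,0.1,0,0,0],[0,0,0.1,0,0,0],[0,0,0.1,0,0,0],[0,0,0.1,0,0,0],[0,0,0.1,0,0,0],[0,0,0.1,0,0,0],[0,0,0,0,0,0],[0,0,0,0,0,0]]' 0
python3 - <<'E'
from h import *
for i in range(3): cam('wrist'); goal((.518,.0975),.080)
E
```

```text
time: 15.9
position: [0.518, 0.0975, 0.2505]
orientation: [-2.217, -2.225, 0.0]
contact_force: [-0.9, -0.4, -1.0]
finger_gap: 0.0164
t 15.95 grasp [0.518  0.0975 0.0956] F [-1.5 -1.  -0.6] gap 0.0164 shift cm [-0.    0.    1.56] turn [-0.    -0.     0.004]
t 16.0 grasp [0.518  0.0975 0.0956] F [-0.5 -0.3 -1.5] gap 0.0165 shift cm [-0.    0.    1.56] turn [-0.    -0.     0.004]
t 16.05 grasp [0.518  0.0975 0.0956] F [ 0.8 -2.2 -1.4] gap 0.0164 shift cm [-0.    0.    1.56] turn [-0.    -0.     0.004]
```

```bash

python3 -m inch '[[0,0,0.2,0,0,0],[0,0,0.2,0,0,0],[0,0,0.1,0,0,0],[0,0,0.1,0,0,0],[0,0,0,0,0,0],[0,0,0,0,0,0],[0,0,0,0,0,0],[0,0,0,0,0,0]]' 0
python3 - <<'E'
from h import *
for i in range(2): cam('wrist'); goal((.518,.0975),.080)
E
```

```text
time: 16.85
position: [0.518, 0.0975, 0.2446]
orientation: [-2.217, -2.226, 0.0]
contact_force: [-0.2, -1.0, -2.3]
finger_gap: 0.0163
t 16.9 grasp [0.518  0.0975 0.0896] F [-1.2 -0.8 -1.5] gap 0.0163 shift cm [-0.    0.    0.96] turn [-0.    -0.     0.004]
t 16.95 grasp [0.518  0.0975 0.0896] F [-1.3 -1.7 -2.9] gap 0.0166 shift cm [-0.    0.    0.96] turn [-0.    -0.     0.004]
```

```bash

python3 -m inch '[[0,0,0.1,0,0,0],[0,0,0.1,0,0,0],[0,0,0.1,0,0,0],[0,0,0.1,0,0,0],[0,0,0.1,0,0,0],[0,0,0.1,0,0,0],[0,0,0.1,0,0,0],[0,0,0,0,0,0]]' 0
python3 -m inch '[[0,0,0.1,0,0,0],[0,0,0.1,0,0,0],[0,0,0.1,0,0,0],[0,0,0,0,0,0],[0,0,0,0,0,0],[0,0,0,0,0,0],[0,0,0,0,0,0],[0,0,0,0,0,0]]' 0
python3 - <<'E'
from h import *
for i in range(2): cam('wrist'); goal((.518,.0975),.080)
E
```

```text
time: 17.75
position: [0.518, 0.0975, 0.2375]
orientation: [-2.217, -2.226, 0.0]
contact_force: [-0.2, -1.1, -1.5]
finger_gap: 0.0164
time: 18.55
position: [0.5181, 0.0976, 0.2346]
orientation: [-2.217, -2.226, -0.0]
contact_force: [-0.4, -1.4, -1.3]
finger_gap: 0.0164
t 18.6 grasp [0.5181 0.0976 0.0797] F [-0.2 -1.4 -0.8] gap 0.0166 shift cm [-0.01 -0.01 -0.03] turn [ 0.    -0.     0.004]
t 18.65 grasp [0.5181 0.0976 0.0797] F [ 0.3 -1.7 -2. ] gap 0.0163 shift cm [-0.01 -0.01 -0.03] turn [ 0.    -0.     0.004]
```

```bash

python3 -m inch '[[0,0,0.1,0,0,0],[0,0,0.1,0,0,0],[0,0,0.05,0,0,0],[0,0,0,0,0,0],[0,0,0,0,0,0],[0,0,0,0,0,0],[0,0,0,0,0,0],[0,0,0,0,0,0]]' 0
python3 - <<'E'
from h import *
for i in range(3): cam('wrist'); goal((.518,.0975),.080)
E
```

```text
time: 19.45
position: [0.5181, 0.0975, 0.2323]
orientation: [2.217, 2.226, 0.0]
contact_force: [-0.7, -1.8, 3.8]
finger_gap: 0.0168
t 19.5 grasp [0.5181 0.0975 0.0773] F [-1.3 -2.   3.4] gap 0.0169 shift cm [ 0.   -0.01 -0.27] turn [ 0.    -0.     0.004]
t 19.55 grasp [0.5181 0.0975 0.0773] F [-0.4 -2.   1.9] gap 0.0164 shift cm [ 0.   -0.01 -0.27] turn [0.    0.    0.004]
t 19.6 grasp [0.5181 0.0975 0.0773] F [-0.4 -3.3  2.3] gap 0.0167 shift cm [ 0.   -0.01 -0.27] turn [0.    0.    0.004]
```

The gauge sits home in the right die, 39 mm down, with about 5 N. I'll release it and lift.

```bash

python3 -m inch '[[0,0,0,0,0,0],[0,0,0,0,0,0],[0,0,0,0,0,0],[0,0,0,0,0,0],[0,0,0,0,0,0],[0,0,-0.5,0,0,0],[0,0,-1,0,0,0],[0,0,-1.5,0,0,0]]' 0.55
python3 -m inch '[[0,0,-3,0,0,0],[0,0,-3,0,0,0],[3,0,0,0,0,0],[3,0,0,0,0,0],[3,0.15,0,0,0,0],[0,0,0,0,0,0],[0,0,0,0,0,0],[0,0,0,0,0,0]]' 0.7
python3 - <<'E'
from h import *
c=cam('wrist'); goal((.5195,.1863),.040)
a=c['img'][100:350,120:440]; cv2.imwrite('pics/c6.png',cv2.resize(a,None,fx=2.3,fy=2.3,interpolation=2)[:,:,::-1])
print((proj(c,(.5195,.1863,.054))-[120,100])*2.3,(proj(c,(.518,.0975,.101))-[120,100])*2.3,(proj(c,(.518,.0975,.054))-[120,100])*2.3)
E
```

```text
time: 20.4
position: [0.5179, 0.0974, 0.2626]
orientation: [-2.217, -2.225, 0.002]
contact_force: [0.3, 0.3, 0.3]
finger_gap: 0.0471
time: 21.2
position: [0.519, 0.1869, 0.3225]
orientation: [-2.218, -2.225, 0.0]
contact_force: [-0.3, -0.1, -0.8]
finger_gap: 0.0597
t 21.25 grasp [0.519  0.1867 0.1675] F [0.1 0.2 0.7] gap 0.0598 shift cm [-0.04  0.05 12.75] turn [-0.     0.     0.003]
[455.21145393 235.44657244] [156.62553009 280.89929312] [210.21721811 230.86088143]
```

View pics/c6.png

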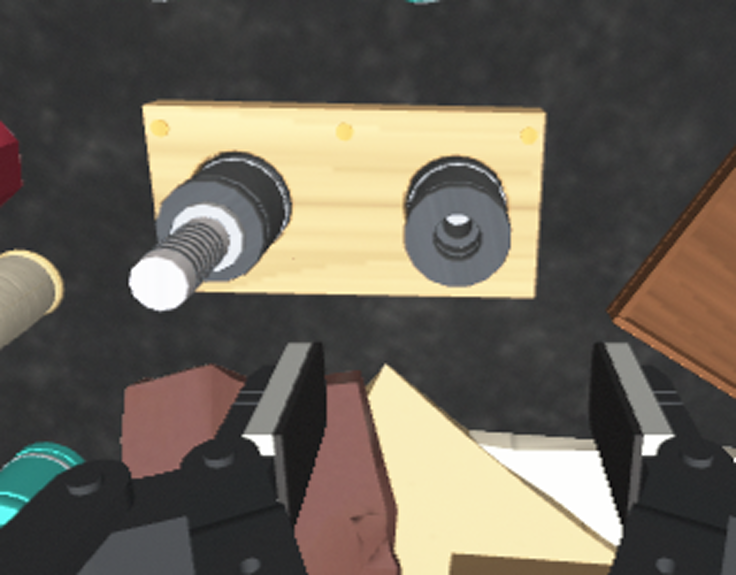

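The gauge stands upright in the right die with its shoulder on the top. The left die's ledge is visible in its hole at crop position (457,236), matching the prediction. I'll grip the left die.

```bash

python3 -m inch '[[0,0.05,2,0,0,0],[0,0,4,0,0,0],[0,0,3,0,0,0],[0,0,2,0,0,0],[0,0,1,0,0,0],[0,0,0.5,0,0,0],[0,0,0,0,0,0],[0,0,0,0,0,0]]' 0.7
python3 -m inch '[[0,0,0,0,0,0],[0,0,0,0,0,0],[0,0,0,0,0,0],[0,0,0,0,0,0],[0,0,0,0,0,0],[0,0,0,0,0,0],[0,0,0,0,0,0],[0,0,0,0,0,0]]' 0
python3 - <<'E'
from h import *
cam('side');goal((.564,.33),.035)
E
```

```text
time: 22.05
position: [0.5201, 0.1877, 0.1983]
orientation: [2.217, 2.225, 0.003]
contact_force: [1.1, -0.5, -0.2]
finger_gap: 0.0598
time: 22.85
position: [0.52, 0.1876, 0.1975]
orientation: [2.217, 2.226, 0.002]
contact_force: [1.0, -1.6, 4.2]
finger_gap: 0.0387
t 22.9 grasp [0.5201 0.1877 0.0425] F [ 1.9 -2.1  4.9] gap 0.0384 shift cm [14.21  4.44  0.76] turn [ 0.001 -0.     0.004]
```

```bash

python3 -m inch '[[0,0,-0.5,0,0,0],[0,0,-1.5,0,0,0],[0,0,-2.5,0,0,0],[0,0,-1,0,0,0],[2,0.6,0,0,0,0],[4,1.2,0,0,0,0],[4,1.2,0,0,0,0],[3,1,0,0,0,0]]' 0
python3 -m inch '[[1.2,0.4,0,0,0,0],[0,0,1.5,0,0,0],[0,0,2,0,0,0],[0,0,1,0,0,0],[0,0,0.5,0,0,0],[0,0,0,0,0,0],[0,0,0,0,0,0],[0,0,0,0,0,0]]' 0
python3 - <<'E'
from h import *
c=cam('wrist');goal((.564,.33),.0365)
t=cam('top'); a=cv2.resize(c['img'],(640,400))
b=cv2.resize(t['img'][150:235,170:350],None,fx=3.5,fy=3.5,interpolation=2)[:200]
cv2.imwrite('pics/c7.png',np.vstack([c['img'],cv2.resize(b,(640,200))])[:,:,::-1])
E
```

```text
time: 23.7
position: [0.559, 0.3195, 0.2509]
orientation: [-2.216, -2.225, 0.003]
contact_force: [0.9, -0.5, -2.3]
finger_gap: 0.0385
time: 24.5
position: [0.5634, 0.3298, 0.2033]
orientation: [2.217, 2.225, 0.003]
contact_force: [0.3, 0.2, -3.4]
finger_gap: 0.0384
t 24.55 grasp [0.5636 0.3299 0.0483] F [ 0.6  0.3 -3.2] gap 0.0385 shift cm [0.   0.04 1.18] turn [ 0.001 -0.001  0.004]
```

View pics/c7.png

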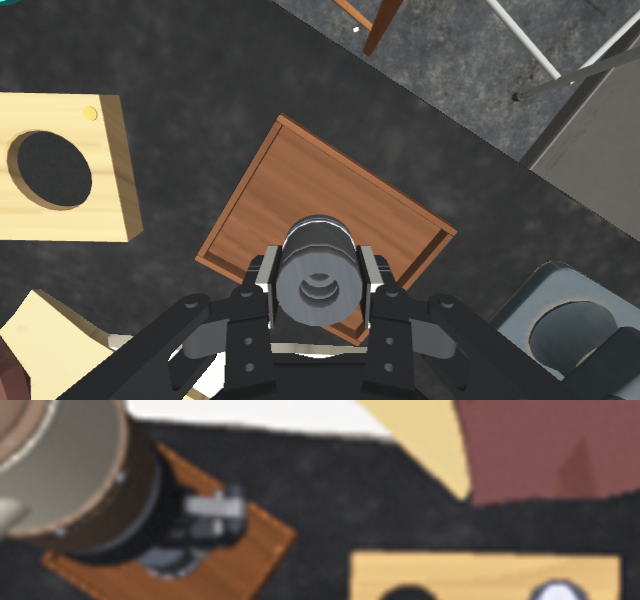

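The held die hangs upright above the middle of the tray. I'll lower the last 12 mm gently.

```bash

python3 -m inch '[[0,0,0.4,0,0,0],[0,0,0.3,0,0,0],[0,0,0.2,0,0,0],[0,0,0.1,0,0,0],[0,0,0.1,0,0,0],[0,0,0.1,0,0,0],[0,0,0,0,0,0],[0,0,0,0,0,0]]' 0
python3 - <<'E'
from h import *
cam('side');goal((.564,.33),.0365)
E
```

```text
time: 25.4
position: [0.5629, 0.3296, 0.1931]
orientation: [2.216, 2.226, -0.0]
contact_force: [-5.6, -2.9, 12.1]
finger_gap: 0.0384
t 25.45 grasp [0.563  0.3295 0.0381] F [-5.9 -2.4 12.8] gap 0.0385 shift cm [0.05 0.1  0.16] turn [0.    0.001 0.005]
```

```bash

python3 -m inch '[[0,0,-0.1,0,0,0],[0,0,0,0,0,0],[0,0,0,0,0,0],[0,0,0,0,0,0],[0,0,0,0,0,0],[0,0,0,0,0,0],[0,0,0,0,0,0],[0,0,0,0,0,0]]' 0.7
python3 -m inch '[[0,0,-0.5,0,0,0],[0,0,-1.5,0,0,0],[0,0,-3,0,0,0],[0,0,-4,0,0,0],[0,0,-4,0,0,0],[0,0,-3,0,0,0],[0,-3,0,0,0,0],[0,-3,0,0,0,0]]' 0.7
python3 -m inch '[[-2,-3,0,0,0,0],[-2,-3,0,0,0,0],[0,0,0,0,0,0],[0,0,0,0,0,0],[0,0,0,0,0,0],[0,0,0,0,0,0],[0,0,0,0,0,0],[0,0,0,0,0,0]]' 0.7
python3 - <<'E'
from h import *
c=cam('wrist');s=cam('side');goal((.564,.33),.0365)
b=cv2.resize(s['img'][140:310,230:420],None,fx=1.8,fy=1.8,interpolation=2)
a=cv2.resize(c['img'],None,fx=.7,fy=.7,interpolation=3); o=np.zeros((600,448,3),np.uint8); o[:280]=a; o[280:280+306,:342]=b
cv2.imwrite('pics/c8.png',o[:,:,::-1])
print(proj(c,(.5635,.33,.048))*.7,proj(c,(.518,.0975,.101))*.7,proj(c,(.518,.0975,.054))*.7,(proj(s,(.5635,.33,.048))-[230,140])*1.8)
E
```

```text
time: 26.25
position: [0.5632, 0.3297, 0.1911]
orientation: [2.217, 2.226, -0.0]
contact_force: [0.3, 0.1, 0.4]
finger_gap: 0.0596
time: 27.05
position: [0.5028, 0.3292, 0.354]
orientation: [-2.219, -2.224, -0.007]
contact_force: [0.0, -0.0, -0.5]
finger_gap: 0.0599
time: 27.85
position: [0.4437, 0.2895, 0.3509]
orientation: [2.218, 2.225, -0.001]
contact_force: [-0.1, -0.4, 0.2]
finger_gap: 0.0599
t 27.95 grasp [0.4435 0.2893 0.1959] F [ 0.4 -0.2  1. ] gap 0.0599 shift cm [ 4.03 12.07 15.94] turn [-0.     0.     0.004]
[249.48638229 208.45706748] [ 65.53274245 203.44260115] [ 88.91786089 183.67595364] [108.08969658 208.24325452]
```

View pics/c8.png

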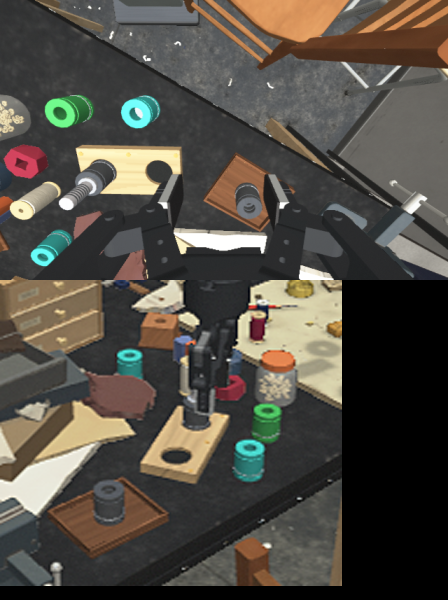

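The left die stands upright mid-tray, at (249,208) in the wrist view, which matches the prediction. The gauge's top is at (67,203) against (66,203) predicted for fully home. Bystanders look untouched and the robot is clear.

```bash
python3 -c "
from cell import r
print(r.job_done())"
```

```text
the job is handed in; nothing more can be done
None
```

The job is handed in at about 28 s of the 72 s allowed; no verdict is reported. The gauge stands home in the right die, still in its rack pocket. The left die turned out to be the tight one and is upright in the reject tray.

- **Left die:** the gauge stopped at the ledge depth, about 16 mm down. I let the reaction rise to about 6.5 N and no further.
- **Right die:** it passed the same depth with no force and sank fully, with about 5 N when it came home.
- **Last checks:** in the final wrist view, the gauge's top was within about 2 px of where it should be when home. The left die stood within about 1 px of the tray's middle. The jar, spool and tin looked untouched by eye; I did not measure them. The gripper was clear of everything.
- **Disagreements:** the top-camera and wrist-camera positions of the dies differed by 1–2 mm, which I corrected before each insertion. Setting the die down in the tray pressed with about 16 N, more than I intended but well under the 40 N limit. No check failed.

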